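# Set out the desk things by height

### The job

Dress the low dark wooden stand on the desk: take the candle, the hand bell, the glass inkwell and the eraser from the near edge of the desk and set them on it as they stand now, upright, each centred on its own round grey felt pad, in order of height. The tallest belongs on the pad next to the end block with the brass knob, and they step down to the lowest at the plain end.

Things in the scene. Friction and masses are not known exactly. Their poses are not given: they have to be found in the camera images.
- candle_mid (a point): Centre of the cream pillar candle: a round cylinder 61 mm across and 131 mm tall with a slightly slanted top, standing upright loose on the desk, 0.34 kg. This point is on its axis, half-way up, 65 mm above its underside; z is its axis. It is tall: grasp it in its upper part (85 to 110 mm above its underside) so that the gripper's body clears the top.
- bell_mid (a point): Centre of the small brass hand bell with a dark wooden handle, 87 mm tall, standing upright loose on its mouth, 0.14 kg. The bell is 60 mm across and 45 mm high; above it the round handle, 16 mm thick at most, stands on the axis from 45 to 87 mm above the underside: grasp it there. This point is on its axis, half-way up, 43.5 mm above its underside; z is its axis.
- inkwell_mid (a point): Centre of the whitish cut-glass inkwell: a square block 60 x 60 mm and 50 mm high, with a smaller silver lid (44 mm square, fixed shut) up to 64 mm, standing upright loose on the desk, 0.31 kg. This point is on its axis, half-way up, 32 mm above its underside; x and y are square to the flat sides, z up. Grasp the block across two flat sides.
- eraser_mid (a point): Centre of the pink eraser lying flat and loose on the desk: 20 mm along its x, 44 mm along its y, 11 mm high, 12 g. This point is at its middle, 5.5 mm above its underside. Grasp it across its 20 mm width (along x).
- pad_a: Round grey felt pad, 70 mm across and 3 mm thick, fixed on the stand. Origin: centre of its underside, on the board's top, 12 mm above the desk; the pad's top is 15 mm above the desk. Four such pads lie in a straight row, 85 mm from centre to centre, in the order a, b, c, d; this is the one at an end. Its y axis points along the row from d to a, its x axis lies across the row, level.
- pad_b: Round grey felt pad, 70 mm across and 3 mm thick, fixed on the stand. Origin: centre of its underside, on the board's top, 12 mm above the desk; the pad's top is 15 mm above the desk. Second in the row, between pads a and c. Axes as of pad a.
- pad_c: Round grey felt pad, 70 mm across and 3 mm thick, fixed on the stand. Origin: centre of its underside, on the board's top, 12 mm above the desk; the pad's top is 15 mm above the desk. Third in the row, between pads b and d. Axes as of pad a.
- pad_d: Round grey felt pad, 70 mm across and 3 mm thick, fixed on the stand. Origin: centre of its underside, on the board's top, 12 mm above the desk; the pad's top is 15 mm above the desk. The pad at the other end of the row. Axes as of pad a.
- knob_end: End block with a brass knob, fixed on the stand: a wooden bar 20 x 88 x 14 mm across the stand, with a 30 mm wide turned brass knob on it, 43 mm tall over all. Origin: centre of its underside, on the board's top, 58 mm beyond the centre of the nearest pad. It may be at either end of the row (beyond pad a or beyond pad d); a like block without a knob closes the other end. The stand itself is a dark wooden board 104 x 404 x 12 mm, fixed to the desk.
There are look-alikes about, which are no part of the job. What is shaped like the part that bears bell_mid but blue or green is not meant.

How it is judged:
By the outcome, as a careful person would: the job done as asked, in the order asked, and still so for the second after the job is handed in, with the robot touching nothing.
It also fails if it takes over 96 s, if anything falls off the work surface, if the arm or the gripper's body presses on something with over 40 N, if the wrist force passes 120 N, or if a joint passes its speed limit or range.

### The arm

A 6-joint arm with a two-finger parallel gripper is mounted at the origin on a cart in front of the work surface, level with it; the furniture and walls round the work are solid. World frame = base frame: x ahead of the robot, y to its left, z up, the work surface at z = 0. Lengths are in m, angles in rad, forces in N, time in s.
With the tool pointing down it reaches from about 0.25 to 0.725 m from the base axis. Payload 4 kg.
Tool frame: the origin (TCP) lies midway between the tips of the shut fingers; the grasp point (between the pads) lies 19 mm behind it; z points along the fingers, y is the line along which they close (so a half turn about z gives the same grasp; the last joint's range is limited). The gripper opens to 85 mm and grips with 20 to 120 N. Pads are 22 mm wide; open, the fingers measure 114 mm over their backs; the gripper's body (76 mm by 85 mm) begins 54 mm behind the grasp point. The pads swing forward as they close: fully open they stand 13 mm farther back than shut.
Start: joints at [1.16, 0.241, 0.005, 1.335, 0, 1.571], TCP at [0.2, 0.458, 0.231] pointing down, gripper open.
Joint ranges: [-2.72, 2.72], [-1.05, 1.87], [-1.09, 1.28], [-1.99, 2.15], [-1.42, 1.44], [-3.14, 3.14]. Speed limits (rad/s): [2.79, 2.79, 3.14, 3.14, 3.14, 3.14].

### API

Orientations are given as a unit quaternion [x, y, z, w].
In Python, from workcell import bot gives the robot as it stands. The module is installed in compiled form; this text tells all that it offers.
- The arm moves only by the tool drive_tool, never from a script. Its arguments are lists of equal length, an entry for each row: "slide": the shift along the tool's x, y, z scaled (see below), a list of three; "rotation": the turn, a rotation vector about the tool's x, y, z scaled (see below), a list of three. A call has exactly 8 rows; each row is the pose to reach, as a shift and turn from the pose commanded when the call began, along the tool's axes at that moment; what a row does not reach only later rows make up. The controller multiplies each number of a shift by 250 mm and each number of a turn by 0.5 rad. A row lasts 1/8 s, in which the tool goes at most 62.5 mm and 10.7 degrees, less where a joint would pass 70% of its speed; a pose out of reach is approached as far as the arm can. A call with a number of a shift or a turn outside -1 to 1 is refused whole. A call with a gripper value outside its range is refused whole. "gripper" is the opening, from 0 (shut) to 1 (fully open), set as the call begins (left out, the last holds). The fingers move at their own pace and stop on an object; the grip force is fixed at half the most. Time passes only in rows, so rows that repeat a pose let the fingers close, or fill a call up. It gives the time, the measured TCP pose, the force, the opening and the grip force at its end, in the units of the state.
- bot.get_obs(): the state, without advancing time (a new reading comes with each control period).
- bot.camera(name): name is "scene" or "side" or "wrist"; returns a dict with "image" (384x512x3 uint8, red, green, blue), "z_map" (384x512 float32, m along the optical axis (not along the pixel's ray), 0 where there is no reading), "camera_matrix" (3x3 intrinsics, pixels), "xyz" and "orientation" of the camera in the world. Camera axes: x right, y up, looking along -z (the intrinsics and any distortion apply to the point x, -y, -z); pixel columns grow to the right and rows downward; lengths in m; the calibration is good to about 2 mm. A picture is of the moment at which its call begins.
- bot.job_done(): hands the job in; it is judged then, once.
The state is a dict: "clock": time; "joint_pos": joint angles; "joint_vel": joint speeds; "tau": joint torques, N m; "eef_pos": TCP position; "tool_rot": TCP orientation; "ft_force": force on the tool from outside, world axes, zero at the start; "ft_torque": the same for the moment, N m; "grip_width": finger opening in m; "grasp_force": force on a finger pad.
Only numpy, scipy, OpenCV 4.12 (cv2) and the standard library are available. Lean on these libraries where they do the work, as an engineer would, in place of code of your own. Each camera call takes 0.05 s, during which the arm holds its last target. There are 200 camera calls.

## Working session

There is one attempt and no reset: what is moved stays moved. The work goes in short steps, Python scripts to look and compute and a tool call to move; the robot and the scene stay as the last step left them, time stands still between calls to the robot, and variables do not carry over. Pictures are saved under pics/ and viewed, at most 14 in all, crops included, and the job is handed in when it is done.

Besides the shell and the picture viewer there is one more tool, called after "Call:" as name(argument=value, ...) on one line, values as JSON. drive_tool: Moves the arm, as the interface text tells. Shifts and turns lie within -1 to 1; 1 stands for 250 mm of shift or 0.5 rad of turn. Its arguments: {"type":"object","properties":{"slide":{"type":"array","items":{"type":"array","items":{"type":"number"}}},"rotation":{"type":"array","items":{"type":"array","items":{"type":"number"}}},"gripper":{"type":"number"}},"required":["slide","rotation"]}

```bash
mkdir -p pics
cat > h.py <<'E'
import numpy as np, cv2
from scipy.spatial.transform import Rotation as R
from workcell import bot
def shot(n):
    c=bot.camera(n); return c
def save(c,f,box=None,s=1):
    im=c["image"][:,:,::-1]
    if box: im=im[box[1]:box[3],box[0]:box[2]]
    cv2.imwrite("pics/"+f,cv2.resize(im,None,fx=s,fy=s))
def cloud(c):
    z=c["z_map"];K=c["camera_matrix"];v,u=np.mgrid[:z.shape[0],:z.shape[1]]
    p=np.stack([(u-K[0,2])/K[0,0]*z,-(v-K[1,2])/K[1,1]*z,-z],-1)
    return p@R.from_quat(c["orientation"]).as_matrix().T+np.array(c["xyz"])
def ray(c,u,v,h):
    K=c["camera_matrix"];d=np.array([(u-K[0,2])/K[0,0],-(v-K[1,2])/K[1,1],-1])
    d=R.from_quat(c["orientation"]).as_matrix()@d;o=np.array(c["xyz"])
    return o+d*(h-o[2])/d[2]
E
python3 - <<'E'
from h import *
o=bot.get_obs();print(o)
ims=[]
for n in("scene","side","wrist"):
    c=shot(n);print(n,c["xyz"],c["orientation"],c["camera_matrix"].tolist(),c.keys())
    save(c,n+"0.png",s=1.5)
    np.savez(n+"0.npz",**{k:v for k,v in c.items()})
E
```

```text
{'clock': 0.0, 'joint_pos': array([ 1.15998577e+00,  2.41407401e-01,  3.72165008e-03,  1.33521114e+00,
       -1.00965967e-05,  1.57076832e+00]), 'joint_vel': array([-0.00072668, -0.00026286, -0.00146749,  0.0012104 ,  0.00100244,
       -0.00044747]), 'tau': array([ 1.82648349e-03, -3.72314966e+01,  2.52410549e+01,  1.69680332e-02,
        1.96248088e-04,  3.82590684e-06]), 'eef_pos': array([0.19942425, 0.45781243, 0.23041477]), 'tool_rot': array([ 2.03950107e-01,  9.78980720e-01, -1.02923122e-03, -2.09292118e-04]), 'ft_force': array([ 0.58901472, -0.37811033, -0.44540146]), 'ft_torque': array([-0.00502009, -0.06146631,  0.00845415]), 'grasp_force': 0.0, 'grip_width': 0.08500775382763481}
scene [5.02585445e-04 9.75937524e-01 7.32359340e-01] [-0.1259887   0.43118148  0.86304897 -0.23098887] [[434.8195056264129, 0.0, 259.1133287765202], [0.0, 434.8195056264129, 189.0476146555552], [0.0, 0.0, 1.0]] dict_keys(['image', 'z_map', 'camera_matrix', 'xyz', 'orientation'])
side [ 0.29165398 -0.47942703  0.51265089] [ 0.48413324 -0.0652791  -0.12919987  0.86293745] [[403.6179321746358, 0.0, 246.3990332750161], [0.0, 403.6179321746358, 190.99334103872133], [0.0, 0.0, 1.0]] dict_keys(['image', 'z_map', 'camera_matrix', 'xyz', 'orientation'])
wrist [0.13252685 0.48819588 0.37276931] [-0.12285571 -0.07912323  0.54214578  0.82748048] [[345.3921710769131, 0.0, 256.9775066553252], [0.0, 345.3921710769131, 192.47571159513294], [0.0, 0.0, 1.0]] dict_keys(['image', 'z_map', 'camera_matrix', 'xyz', 'orientation'])
```

View pics/scene0.png

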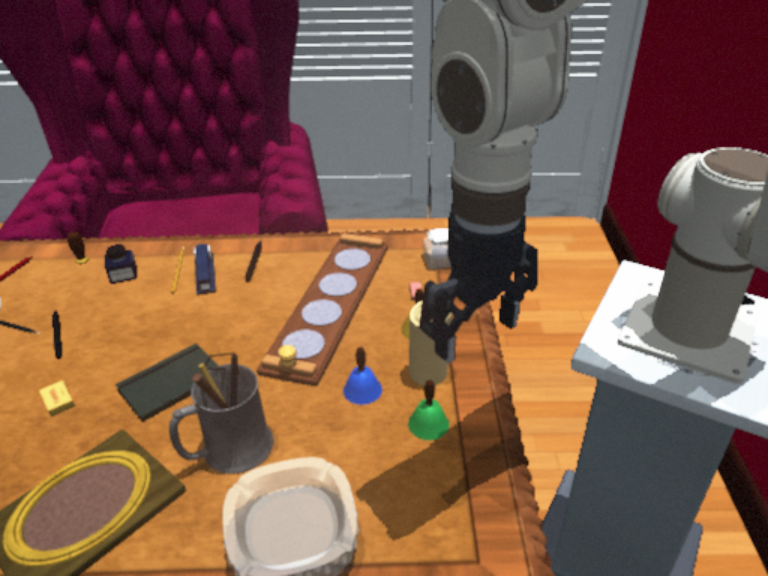

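View pics/side0.png

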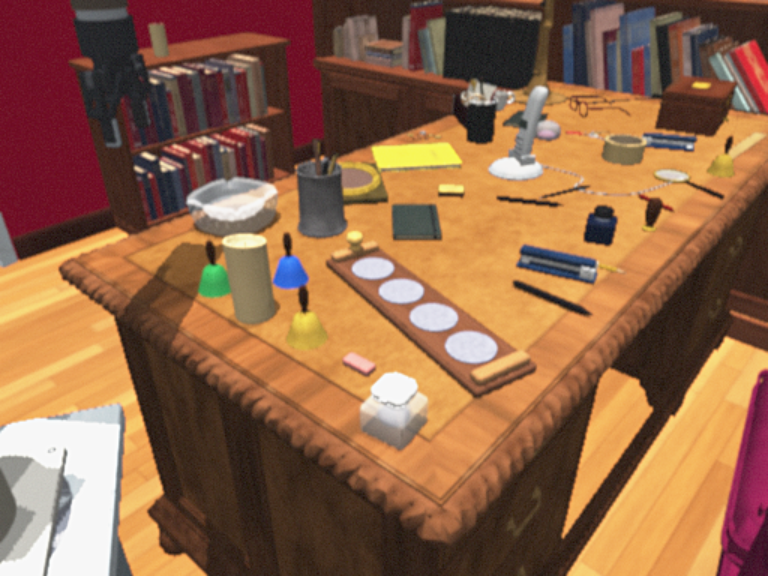

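The side view shows everything at 1.5x scale:
- **Candle:** (250,280). **Inkwell:** (395,405), not the dark blue one at (600,225). **Eraser:** pink at (358,363), not the yellow one at (451,190).
- **Bell:** brass at (306,320), not blue (290,265), green (213,275) or the far brass one at (722,160).
- **Stand:** the knob is at (355,243), on the +y end. The four pads run from there to (470,346).

Run:
```python
from h import *
c=dict(np.load("side0.npz"));P=cloud(c);hsv=cv2.cvtColor(c["image"],cv2.COLOR_RGB2HSV)
save(c,"crop.png",(130,130,360,310),3)
def seed(n,u,v):
    u=int(u/1.5);v=int(v/1.5);print(n,hsv[v,u],P[v,u].round(4))
for n,u,v in [("candle",250,290),("bell",306,328),("handle",304,300),("ink",385,425),("lid",395,390),("eraser",358,363),("knob",355,240),("desk",300,400)]:seed(n,u,v)
# pads
H,S,V=[hsv[...,i].astype(int) for i in range(3)]
m=((S<70)&(abs(P[...,2]-.015)<.008)&(P[...,0]<.75)&(P[...,1]<.6)).astype(np.uint8)
n,l,st,ce=cv2.connectedComponentsWithStats(m)
for i in range(1,n):
    if st[i,4]>150:
        cs,_=cv2.findContours((l==i).astype(np.uint8),0,1);e=cv2.fitEllipse(cs[0])
        print("pad",e,ray(c,*e[0],.015).round(4),P[l==i].mean(0).round(4),st[i,4])
# eraser
for nm,mk in [("eraser",(((H>165)|(H<5))&(S>50)&(V>150)&(P[...,2]>.004)&(P[...,2]<.02)&(P[...,0]<.6)&(P[...,1]<.4))),
 ("ink",(P[...,2]>.02)&(P[...,2]<.075)&(P[...,1]<.14)&(P[...,0]<.45)&(P[...,0]>.2)),
 ("candletop",(P[...,2]>.115)&(P[...,2]<.14)&(P[...,0]<.5)&(P[...,0]>.2)&(P[...,1]<.5)),
 ("knob",(P[...,2]>.045)&(P[...,2]<.06)&(abs(H-22)<12)&(S>100)&(P[...,0]<.6)&(P[...,1]<.6))]:
    n,l,st,ce=cv2.connectedComponentsWithStats(mk.astype(np.uint8))
    for i in range(1,n):
        if st[i,4]>25:
            q=P[l==i];print(nm,st[i],q.min(0).round(3),q.max(0).round(3),np.median(q,0).round(4))
```

```text
candle [ 20  85 141] [0.3316 0.2769 0.0584]
bell [ 24 166 231] [0.3974 0.2028 0.0287]
handle [  9 113  43] [0.3982 0.2144 0.0658]
ink [  8  19 144] [ 0.4433 -0.0069  0.0273]
lid [  0   0 247] [0.4592 0.0047 0.064 ]
eraser [  7  56 248] [0.4491 0.1275 0.0105]
knob [ 19 142 228] [0.5213 0.4012 0.0471]
desk [ 12 168 184] [ 0.3657  0.0942 -0.001 ]
pad ((276.7375183105469, 146.7858123779297), (21.94029426574707, 35.56216812133789), 94.43570709228516) [0.6702 0.5056 0.015 ] [0.6728 0.513  0.0119] 602
pad ((214.78855895996094, 150.17889404296875), (9.868419647216797, 29.095367431640625), 86.82254791259766) [0.4961 0.5392 0.015 ] [0.4951 0.5336 0.0144] 174
pad ((248.22235107421875, 178.57858276367188), (14.897978782653809, 28.15808868408203), 89.169677734375) [0.5392 0.3551 0.015 ] [0.5396 0.3562 0.0145] 359
pad ((267.1051025390625, 193.77891540527344), (16.375272750854492, 30.581554412841797), 90.6222152709961) [0.5604 0.2734 0.015 ] [0.5607 0.2744 0.0146] 425
pad ((288.7758483886719, 211.10903930664062), (18.487117767333984, 32.47507858276367), 93.1657943725586) [0.5819 0.1916 0.015 ] [0.5
[... 155 characters left out ...]
1104 0.0146] 628
pad ((262.5529479980469, 278.3902893066406), (30.532766342163086, 36.56096267700195), 89.17678833007812) [0.4615 0.0124 0.015 ] [ 0.4527 -0.0081  0.0149] 263
pad ((19.557485580444336, 335.0677795410156), (39.89631271362305, 108.35242462158203), 7.059226036071777) [0.0745 0.0072 0.015 ] [0.0742 0.0078 0.0118] 2913
eraser [229 239  21  10  50] [0.434 0.111 0.005] [0.469 0.143 0.011] [0.4492 0.1206 0.0079]
ink [240 253  22  38 479] [ 0.422 -0.018  0.02 ] [0.45  0.034 0.065] [0.4404 0.0061 0.041 ]
candletop [148 156  30  15 319] [0.305 0.274 0.115] [0.365 0.335 0.13 ] [0.3327 0.2894 0.1204]
knob [231 154  11   7  52] [0.512 0.401 0.045] [0.537 0.422 0.055] [0.5243 0.4096 0.0508]
```

View pics/crop.png

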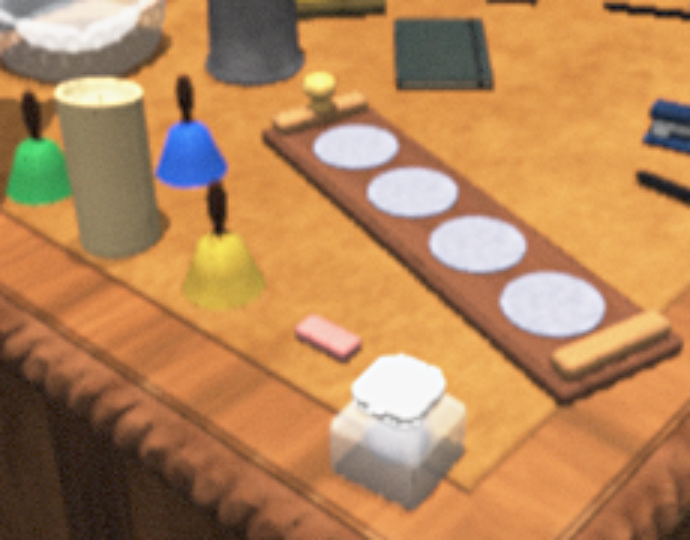

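The crop confirms the choices: candle (108,165), brass bell (222,270), eraser (328,337), inkwell (398,430). Pad spacing comes out near 84.5 mm, as it should. Next I'll refine the yaws and the neighbour clearances.

```bash
cat >> h.py <<'E'
def plan(x,y,z,yaw=None):
    """numbers for a move to TCP x,y,z with closing axis at yaw deg (mod 180), tool down"""
    o=bot.get_obs();M=R.from_quat(o["tool_rot"]).as_matrix();p=np.array(o["eef_pos"])
    cy=np.degrees(np.arctan2(M[1,1],M[0,1]))
    if yaw is None: yaw=cy
    d=(yaw-cy+90)%180-90; a=np.radians(cy+d)
    Y=np.array([np.cos(a),np.sin(a),0]);Z=np.array([0,0,-1.]);X=np.cross(Y,Z)
    rv=R.from_matrix(M.T@np.stack([X,Y,Z],1)).as_rotvec()
    print("t",round(o["clock"],2),"p",p.round(4),"yaw",round(cy,1),"q6",o["joint_pos"][5].round(2),"slide",(M.T@(np.array([x,y,z])-p)/.25).round(3),"rot",(rv/.5).round(3),"w",round(o["grip_width"],4),"gf",o["grasp_force"])
E
python3 - <<'E'
from h import *
for nm in("side","scene"):
    c=dict(np.load(nm+"0.npz"));P=cloud(c);hsv=cv2.cvtColor(c["image"],cv2.COLOR_RGB2HSV)
    H,S,V=[hsv[...,i].astype(int) for i in range(3)]
    B=(P[...,0]>.25)&(P[...,0]<.62)&(P[...,1]<.5)&(P[...,1]>-.05)
    ms={"eraser":((H>165)|(H<9))&(S>35)&(S<110)&(V>190)&B&(P[...,2]<.03)&(P[...,2]>-.01),
    "blue":(abs(H-115)<12)&(S>150)&B,"green":(abs(H-68)<15)&(S>150)&B,
    "brass":(abs(H-24)<6)&(S>130)&(P[...,2]>.012)&(P[...,2]<.045)&B&(P[...,1]<.3),
    "handle":(V<90)&(P[...,2]>.05)&(P[...,2]<.09)&B&(P[...,1]<.26),
    "lid":(V>200)&(S<40)&(P[...,2]>.055)&B&(P[...,1]<.1)&(P[...,2]<.07),
    "inkall":(S<80)&(P[...,2]>.006)&B&(P[...,1]<.07)&(P[...,0]<.53)}
    for k,m in ms.items():
        n,l,st,ce=cv2.connectedComponentsWithStats(m.astype(np.uint8))
        for i in range(1,n):
            if st[i,4]<25: continue
            q=P[l==i];r=cv2.minAreaRect(q[:,:2].astype(np.float32)*1000)
            print(nm,k,st[i,4],ce[i].round(0),q.min(0).round(3),q.max(0).round(3),np.round(r[0],1),np.round(r[1],1),round(r[2],1))
plan(.41,.22,.231,80)
E
```

```text
side eraser 137 [239. 241.] [0.435 0.111 0.006] [0.469 0.15  0.013] [452.  131.6] [18.9 42.7] 29.7
side blue 328 [193. 182.] [0.38  0.227 0.   ] [0.431 0.388 0.084] [414.4 310.9] [ 50.1 162. ] 7.4
side green 302 [142. 187.] [0.26  0.369 0.002] [0.304 0.399 0.045] [283.8 383.9] [39.6 31.5] 22.0
side brass 345 [203. 217.] [0.374 0.196 0.012] [0.422 0.227 0.044] [397.6 210.5] [29.4 48.5] 83.7
side handle 66 [202. 198.] [0.393 0.213 0.051] [0.404 0.22  0.086] [398.4 216.4] [ 7.1 10.6] 83.0
side lid 450 [263. 258.] [ 0.436 -0.01   0.055] [0.488 0.041 0.066] [462.2  16.2] [48.4 45.1] 40.9
side inkall 1513 [262. 272.] [ 0.423 -0.025  0.006] [0.5   0.042 0.066] [461.2  12.8] [58.1 58. ] 38.2
scene eraser 36 [276. 191.] [ 0.449  0.103 -0.001] [0.473 0.155 0.015] [457.9 127.7] [16.6 55.5] 28.9
scene blue 416 [241. 258.] [0.379 0.376 0.001] [0.43  0.421 0.046] [402.3 400.5] [53.4 38.1] 27.6
scene green 399 [287. 280.] [0.26  0.391 0.001] [0.307 0.431 0.053] [283.3 411. ] [47.  39.3] 0.1
scene handle 34 [279. 197.] [0.393 0.223 0.064] [0.404 0.233 0.087] [398.5 227. ] [10.   9.1] 54.2
scene lid 99 [292. 157.] [0.445 0.001 0.056] [0.489 0.043 0.067] [467.2  24.8] [37.5 37.4] 26.4
scene inkall 369 [291. 166.] [0.434 0.001 0.006] [0.496 0.06  0.067] [463.5  29.5] [44.2 51.1] 38.8
t 0.15 p [0.1995 0.458  0.2306] yaw 66.5 q6 1.57 slide [-1.152e+00 -5.360e-01 -1.000e-03] rot [-0.003 -0.    -0.473] w 0.0852 gf 0.0
```

View pics/wrist0.png

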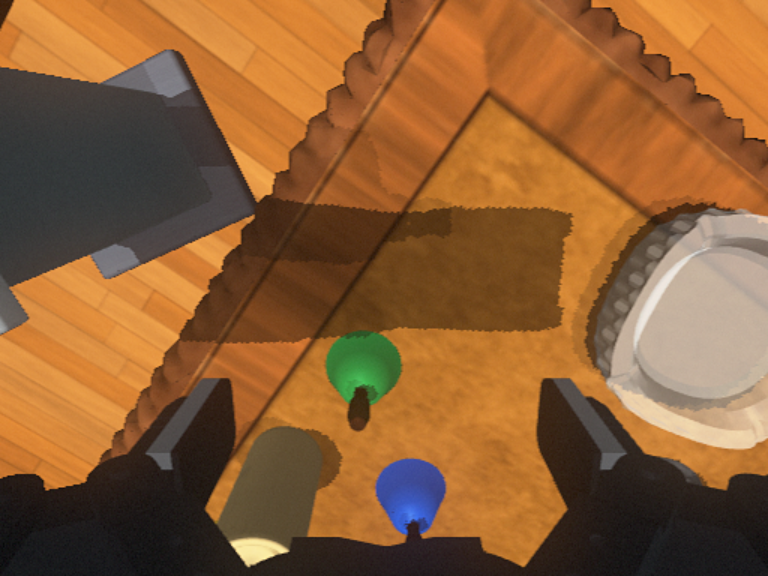

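The wrist view shows the green bell (365,370), the blue bell (410,495) and the candle (275,500), all in front of the gripper. For the candle I'll close across the row at yaw about 14.6°, which stays clear of the bells. First I'll move above it.

Call:
drive_tool(slide=[[-0.74,-0.345,0],[-0.74,-0.345,0],[-0.74,-0.345,0],[-0.74,-0.345,0],[-0.74,-0.345,0],[-0.74,-0.345,0],[-0.74,-0.345,0],[-0.74,-0.345,0]], rotation=[[0,0,0.95],[0,0,0.95],[0,0,0.95],[0,0,0.95],[0,0,0.95],[0,0,0.95],[0,0,0.95],[0,0,0.95]], gripper=1)

```text
clock: 1.15
eef_pos: [0.3342, 0.3063, 0.2313]
tool_rot: [0.428, 0.904, -0.0, -0.0]
ft_force: [-0.3, 0.4, 1.0]
grip_width: 0.0854
grasp_force: 0.0
```

Run:
```python
from h import *
c=shot("wrist");P=cloud(c);save(c,"w1.png",s=1.5);np.savez("w1.npz",**c)
m=(P[...,2]>.12)&(P[...,2]<.135)&(abs(P[...,0]-.335)<.05)&(abs(P[...,1]-.305)<.05)
q=P[m];print(len(q),q.min(0),q.max(0));print(cv2.minEnclosingCircle(q[:,:2].astype(np.float32)*1000))
plan(.335,.305,.16,14.6)
```

```text
1843 [0.3041516  0.27712476 0.12000093] [0.36471772 0.33771057 0.13164055]
((334.4707946777344, 306.66571044921875), 31.06608009338379)
t 1.2 p [0.3343 0.3062 0.2312] yaw 39.4 q6 1.63 slide [-0.006 -0.001  0.285] rot [-0.    -0.     0.864] w 0.0853 gf 0.0
```

View pics/w1.png

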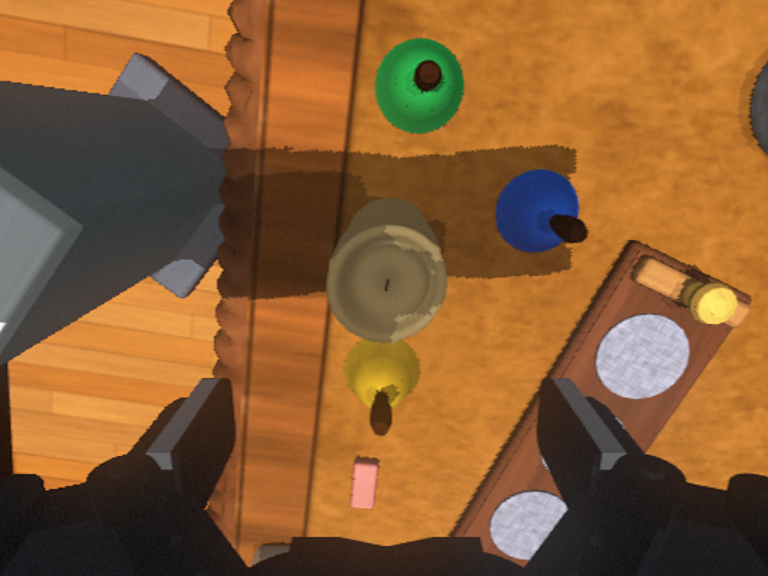

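The candle top is centred in the wrist view at (387,283), which puts it at (0.3345, 0.307) with a radius of about 30 mm, matching its size. I'll turn, go down and grip.

Call:
drive_tool(slide=[[-0.003,0.002,0],[-0.003,0.002,0],[-0.003,0.002,0.05],[-0.003,0.002,0.18],[-0.003,0.002,0.31],[-0.003,0.002,0.44],[-0.003,0.002,0.56],[-0.003,0.002,0.635]], rotation=[[0,0,0.35],[0,0,0.7],[0,0,0.864],[0,0,0.864],[0,0,0.864],[0,0,0.864],[0,0,0.864],[0,0,0.864]])

```text
clock: 2.2
eef_pos: [0.3348, 0.3049, 0.0711]
tool_rot: [0.612, 0.791, -0.001, -0.0]
ft_force: [0.2, -0.8, 0.5]
grip_width: 0.0854
grasp_force: 0.0
```

Call:
drive_tool(slide=[[0,0,0],[0,0,0],[0,0,0],[0,0,0],[0,0,0],[0,0,0],[0,0,0],[0,0,0]], rotation=[[0,0,0],[0,0,0],[0,0,0],[0,0,0],[0,0,0],[0,0,0],[0,0,0],[0,0,0]], gripper=0)

```text
clock: 3.2
eef_pos: [0.3358, 0.3053, 0.0729]
tool_rot: [0.612, 0.791, 0.0, 0.0]
ft_force: [-1.2, -1.1, 3.3]
grip_width: 0.0603
grasp_force: 65.4
```

Run:
```python
from h import *
plan(.5392,.3551,.0885,14.6)
# pads from wrist shot 1
c=dict(np.load("w1.npz"));P=cloud(c)
hsv=cv2.cvtColor(c["image"],cv2.COLOR_RGB2HSV)
m=((hsv[...,1]<70)&(abs(P[...,2]-.015)<.006)&(P[...,0]>.5)).astype(np.uint8)
n,l,st,ce=cv2.connectedComponentsWithStats(m)
for i in range(1,n):
    if st[i,4]>300:
        cs,_=cv2.findContours((l==i).astype(np.uint8),0,1);e=cv2.fitEllipse(cs[0]);print(e,ray(c,*e[0],.015).round(4))
```

```text
t 3.2 p [0.3358 0.3053 0.0729] yaw 14.5 q6 2.06 slide [-0.011  0.837 -0.062] rot [ 0.001 -0.001 -0.004] w 0.0603 gf 65.39251064117366
((427.8895263671875, 237.0528564453125), (53.951988220214844, 63.695011138916016), 64.00011444091797) [0.5388 0.3617 0.015 ]
((349.6309509277344, 347.8576965332031), (38.63645935058594, 53.06660842895508), 49.56022262573242) [0.5755 0.1963 0.015 ]
```

The candle is gripped (60 mm, 65 N). The two pad estimates differ by about 6 mm in y, so I'll lift, move closer and look again.

Call:
drive_tool(slide=[[0,0,-0.1],[0,0,-0.22],[0,0,-0.34],[0,0.1,-0.4],[0,0.22,-0.4],[0,0.34,-0.4],[0,0.4,-0.4],[0,0.4,-0.4]], rotation=[[0,0,0],[0,0,0],[0,0,0],[0,0,0],[0,0,0],[0,0,0],[0,0,0],[0,0,0]])

```text
clock: 4.2
eef_pos: [0.433, 0.33, 0.1713]
tool_rot: [0.613, 0.79, -0.001, -0.0]
ft_force: [-0.4, -0.7, -3.5]
grip_width: 0.0599
grasp_force: 66.3
```

```bash
cat >> h.py <<'E'
def pads(c,show=True):
    P=cloud(c);S=cv2.cvtColor(c["image"],cv2.COLOR_RGB2HSV)[...,1]
    m=((S<70)&(abs(P[...,2]-.015)<.008)&(P[...,0]>.5)&(P[...,0]<.65)&(P[...,1]<.42)&(P[...,1]>.05)).astype(np.uint8)
    m=cv2.morphologyEx(m,cv2.MORPH_CLOSE,np.ones((3,3)))
    n,l,st,ce=cv2.connectedComponentsWithStats(m)
    for i in range(1,n):
        if st[i,4]>150:
            cs,_=cv2.findContours((l==i).astype(np.uint8),0,1);k=cs[0][:,0]
            q=np.array([ray(c,u,v,.015) for u,v in k])[:,:2]*1000
            (cx,cy),r=cv2.minEnclosingCircle(q.astype(np.float32))
            print("pad",st[i,:5],"circ",round(cx,1),round(cy,1),round(r,1),"medz",np.median(P[l==i][:,2]).round(4))
E
python3 - <<'E'
from h import *
for n in("side","scene","w1"):
    print(n);pads(dict(np.load(n+"0.npz" if n!="w1" else "w1.npz")))
for n in("wrist","side"):
    c=shot(n);print(n);pads(c);
    save(c,n+"2.png",s=1.5)
plan(.5392,.3551,.0885,14.6)
E
```

```text
side
pad [234 171  49  32 799] circ 550.7 316.0 79.6 medz 0.0147
pad [273 202  33  19 508] circ 582.4 192.7 37.4 medz 0.0148
pad [296 220  36  23 632] circ 603.4 111.3 37.3 medz 0.0147
scene
pad [212 165  35  33 617] circ 594.8 154.2 79.6 medz 0.0148
pad [201 199  27  18 385] circ 563.8 278.4 37.0 medz 0.0148
pad [188 219  29  20 392] circ 542.1 360.5 36.8 medz 0.0149
w1
pad [ 397  209   63   57 2782] circ 539.4 361.3 35.2 medz 0.0145
pad [ 326  327   52   46 1616] circ 581.2 197.1 35.2 medz 0.0144
wrist
pad [ 343  132   79   77 4759] circ 539.7 361.2 35.1 medz 0.0145
pad [ 342  224   68   64 2705] circ 561.3 279.7 35.1 medz 0.0145
side
pad [ 234  171   72   50 1312] circ 554.4 273.0 121.7 medz 0.0147
pad [296 220  36  23 631] circ 603.4 111.3 37.3 medz 0.0147
t 4.3 p [0.4316 0.3296 0.1716] yaw 14.5 q6 1.97 slide [-0.009  0.443  0.331] rot [-0.005  0.002 -0.004] w 0.0601 gf 66.33208548912535
```

Both wrist views and the scene view put pad a at about (0.5395, 0.361) with the right 35 mm radius; the side view is biased. The difference between pad and candle in the wrist frame gives a target of (0.5396, 0.360).

Call:
drive_tool(slide=[[0.01,0.12,0],[0.01,0.26,0],[0.01,0.4,0],[0.01,0.449,0],[0.01,0.449,0.08],[0.01,0.449,0.16],[0.01,0.449,0.23],[0.01,0.449,0.28]], rotation=[[0,0,0],[0,0,0],[0,0,0],[0,0,0],[0,0,0],[0,0,0],[0,0,0],[0,0,0]])

```text
clock: 5.3
eef_pos: [0.5392, 0.3604, 0.1013]
tool_rot: [0.612, 0.791, -0.001, -0.0]
ft_force: [-0.3, -0.6, -3.0]
grip_width: 0.0605
grasp_force: 66.9
```

Run:
```python
from h import *
plan(.5396,.360,.0885,14.6)
c=shot("wrist");save(c,"w3.png",s=1.5);pads(c)
```

```text
t 5.3 p [0.5392 0.3604 0.1013] yaw 14.5 q6 1.91 slide [-0.002  0.001  0.051] rot [-0.004  0.001 -0.003] w 0.0605 gf 66.87930878099678
pad [ 209  149  100   51 1047] circ 540.0 362.8 34.4 medz 0.0146
```

View pics/w3.png

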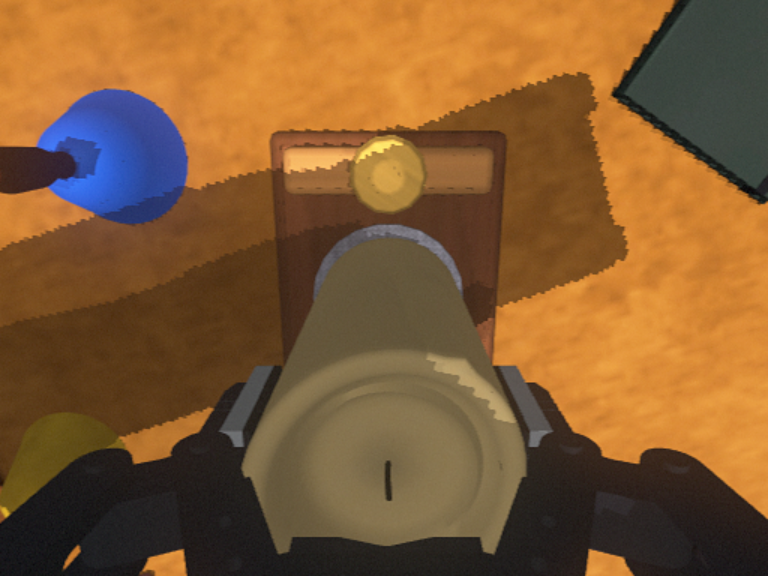

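The candle hovers centred over the pad, with an even pad rim at (320–465, 225) and the knob at (390,175). I'll lower, release and retreat.

Call:
drive_tool(slide=[[0,0,0.02],[0,0,0.035],[0,0,0.045],[0,0,0.05],[0,0,0.052],[0,0,0.052],[0,0,0.052],[0,0,0.052]], rotation=[[0,0,0],[0,0,0],[0,0,0],[0,0,0],[0,0,0],[0,0,0],[0,0,0],[0,0,0]])

```text
clock: 6.35
eef_pos: [0.5406, 0.3608, 0.0896]
tool_rot: [0.612, 0.791, 0.0, 0.0]
ft_force: [-0.4, 0.5, -3.0]
grip_width: 0.0606
grasp_force: 66.9
```

Call:
drive_tool(slide=[[0,0,0],[0,0,0],[0,0,0],[0,0,0],[0,0,0],[0,0,-0.05],[0,0,-0.15],[0,0,-0.28]], rotation=[[0,0,0],[0,0,0],[0,0,0],[0,0,0],[0,0,0],[0,0,0],[0,0,0],[0,0,0]], gripper=1)

```text
clock: 7.35
eef_pos: [0.5402, 0.3605, 0.1604]
tool_rot: [0.612, 0.791, -0.001, -0.0]
ft_force: [0.5, -0.6, 0.2]
grip_width: 0.0858
grasp_force: 0.0
```

Call:
drive_tool(slide=[[0,0,-0.15],[0,0,-0.32],[-0.05,-0.15,-0.32],[-0.15,-0.3,-0.32],[-0.3,-0.46,-0.32],[-0.46,-0.46,-0.32],[-0.46,-0.46,-0.32],[-0.46,-0.46,-0.32]], rotation=[[0,0,0],[0,0,0],[0,0,0],[0,0,0],[0,0,0],[0,0,0],[0,0,0],[0,0,0]])

```text
clock: 8.35
eef_pos: [0.4585, 0.221, 0.2405]
tool_rot: [0.612, 0.791, 0.001, 0.0]
ft_force: [1.2, 1.2, 0.1]
grip_width: 0.0854
grasp_force: 0.0
```

Run:
```python
from h import *
c=shot("wrist");save(c,"w4.png",s=1.5);pads(c);P=cloud(c);np.savez("w4.npz",**c)
m=(P[...,2]>.125)&(P[...,2]<.15)&(P[...,1]>.3)&(P[...,0]>.48)&(P[...,0]<.6);q=P[m]
if len(q)>50: print("candle",cv2.minEnclosingCircle(q[:,:2].astype(np.float32)*1000),q.max(0))
V=c["image"].max(2)
m=(V<110)&(P[...,2]>.05)&(P[...,2]<.092)&(abs(P[...,0]-.4)<.03)&(abs(P[...,1]-.22)<.035);q=P[m]
print("handle",len(q),q.min(0),q.max(0),q[q[:,2]>.078].mean(0))
plan(.399,.2235,.16,14.6)
```

```text
pad [336   7  55  75 754] circ 539.4 360.2 34.7 medz 0.0146
pad [ 331   98   67   66 3450] circ 561.4 278.8 35.1 medz 0.0146
pad [ 327  178   62   58 2845] circ 582.5 196.6 35.2 medz 0.0146
pad [ 323  248   46   52 1551] circ 603.5 114.8 35.0 medz 0.0146
candle ((539.61865234375, 361.6635437011719), 31.40399169921875) [0.57073503 0.38080159 0.14754994]
handle 260 [0.39203795 0.21617387 0.06022614] [0.40616742 0.23006765 0.08746335] [0.39951843 0.22374771 0.08362566]
t 8.4 p [0.4584 0.2214 0.2401] yaw 14.5 q6 1.77 slide [ 0.068 -0.228  0.32 ] rot [ 0.002 -0.001 -0.003] w 0.0854 gf 0.0
```

View pics/w4.png

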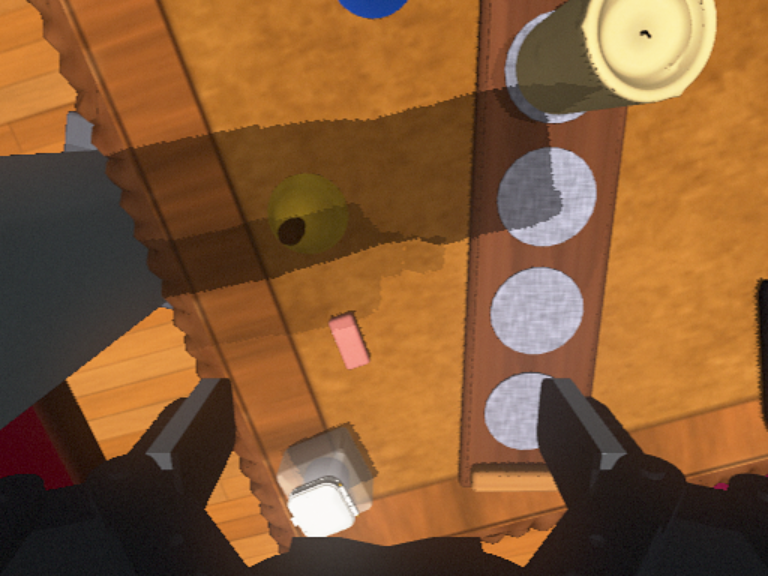

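The candle stands upright at pixel (645,35), measured at (0.5396, 0.3615), on its pad. Pads b, c and d are clear at (547,197), (537,310) and (525,412). The bell handle is at (290,232), giving a bell axis of (0.3993, 0.2237).

Call:
drive_tool(slide=[[0.03,-0.11,0],[0.069,-0.226,0.08],[0.069,-0.227,0.2],[0.069,-0.227,0.34],[0.069,-0.227,0.48],[0.069,-0.227,0.61],[0.069,-0.227,0.7],[0.069,-0.227,0.755]], rotation=[[0,0,0],[0,0,0],[0,0,0],[0,0,0],[0,0,0],[0,0,0],[0,0,0],[0,0,0]])

```text
clock: 9.4
eef_pos: [0.3982, 0.2238, 0.0495]
tool_rot: [0.612, 0.791, -0.001, -0.0]
ft_force: [0.1, 0.3, -0.2]
grip_width: 0.0853
grasp_force: 0.0
```

Call:
drive_tool(slide=[[0,0,0],[0,0,0],[0,0,0],[0,0,0],[0,0,0],[0,0,0],[0,0,0],[0,0,0]], rotation=[[0,0,0],[0,0,0],[0,0,0],[0,0,0],[0,0,0],[0,0,0],[0,0,0],[0,0,0]], gripper=0)

```text
clock: 10.4
eef_pos: [0.3993, 0.2234, 0.0516]
tool_rot: [0.612, 0.791, 0.001, 0.0]
ft_force: [-0.6, -0.6, 6.8]
grip_width: 0.0124
grasp_force: 58.6
```

Run:
```python
from h import *
plan(.5614,.279,.095,14.6)
```

```text
t 10.4 p [0.3993 0.2234 0.0516] yaw 14.5 q6 1.83 slide [ 0.053  0.684 -0.172] rot [ 0.003 -0.001 -0.004] w 0.0124 gf 58.55727122092503
```

Call:
drive_tool(slide=[[0,0,-0.1],[0,0,-0.2],[0.01,0.12,-0.24],[0.02,0.28,-0.24],[0.04,0.44,-0.24],[0.05,0.6,-0.24],[0.053,0.684,-0.24],[0.053,0.684,-0.2]], rotation=[[0,0,0],[0,0,0],[0,0,0],[0,0,0],[0,0,0],[0,0,0],[0,0,0],[0,0,0]])

```text
clock: 11.4
eef_pos: [0.5625, 0.2791, 0.1002]
tool_rot: [0.613, 0.79, 0.001, 0.0]
ft_force: [-0.6, 0.3, -1.6]
grip_width: 0.0124
grasp_force: 58.7
```

Run:
```python
from h import *
plan(.5614,.279,.0668,14.6)
c=shot("wrist");save(c,"w5.png",s=1.5)
```

```text
t 11.4 p [0.5625 0.2791 0.1002] yaw 14.5 q6 1.78 slide [ 0.001 -0.004  0.134] rot [ 0.003 -0.    -0.005] w 0.0124 gf 58.745743886938726
```

View pics/w5.png

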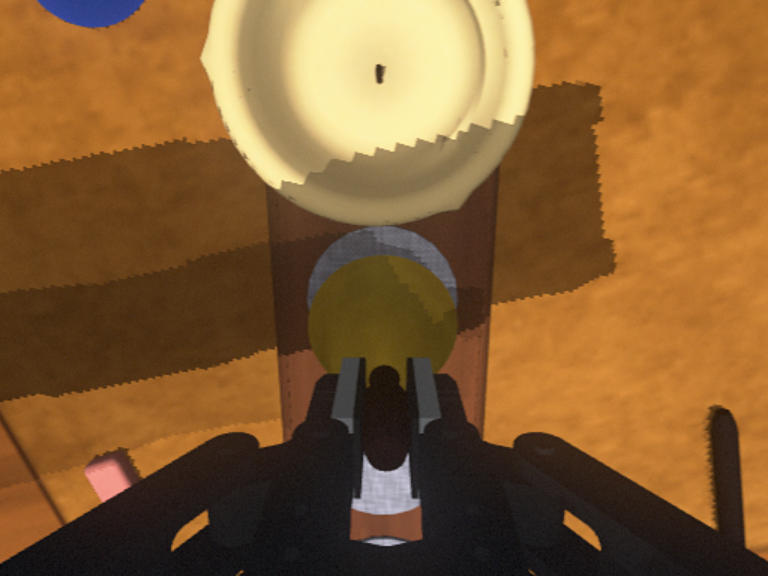

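The bell, at (382,320), hangs centred over pad b, below the candle. I'll lower it, release, and go straight up.

Call:
drive_tool(slide=[[0.001,-0.004,0.04],[0.001,-0.004,0.08],[0.001,-0.004,0.11],[0.001,-0.004,0.125],[0.001,-0.004,0.133],[0.001,-0.004,0.136],[0.001,-0.004,0.136],[0.001,-0.004,0.136]], rotation=[[0,0,0],[0,0,0],[0,0,0],[0,0,0],[0,0,0],[0,0,0],[0,0,0],[0,0,0]])

```text
clock: 12.45
eef_pos: [0.5602, 0.2788, 0.0671]
tool_rot: [0.612, 0.791, 0.0, 0.0]
ft_force: [-0.6, -0.3, -1.3]
grip_width: 0.0124
grasp_force: 58.8
```

Call:
drive_tool(slide=[[0,0,0],[0,0,0],[0,0,0],[0,0,0],[0,0,0],[0,0,-0.03],[0,0,-0.12],[0,0,-0.25]], rotation=[[0,0,0],[0,0,0],[0,0,0],[0,0,0],[0,0,0],[0,0,0],[0,0,0],[0,0,0]], gripper=1)

```text
clock: 13.45
eef_pos: [0.5592, 0.2784, 0.1293]
tool_rot: [0.612, 0.791, -0.001, -0.001]
ft_force: [-0.2, 0.1, -0.9]
grip_width: 0.0855
grasp_force: 0.0
```

Run:
```python
from h import *
plan(.455,.05,.23,38.5)
```

```text
t 13.45 p [0.5592 0.2784 0.1293] yaw 14.5 q6 1.78 slide [-0.78  -0.633 -0.401] rot [-0.005  0.    -0.838] w 0.0855 gf 0.0
```

Call:
drive_tool(slide=[[0,0,-0.2],[-0.1,-0.07,-0.283],[-0.3,-0.21,-0.283],[-0.5,-0.35,-0.283],[-0.7,-0.49,-0.283],[-0.91,-0.641,-0.283],[-0.91,-0.641,-0.283],[-0.91,-0.641,-0.283]], rotation=[[0,0,0],[0,0,-0.2],[0,0,-0.4],[0,0,-0.6],[0,0,-0.84],[0,0,-0.84],[0,0,-0.84],[0,0,-0.84]])

```text
clock: 14.45
eef_pos: [0.4623, 0.0183, 0.2009]
tool_rot: [0.434, 0.901, 0.001, 0.001]
ft_force: [-0.3, 0.0, 0.4]
grip_width: 0.085
grasp_force: 0.0
```

Run:
```python
from h import *
c=shot("wrist");save(c,"w6.png",s=1.5);P=cloud(c);np.savez("w6.npz",**c)
A=(abs(P[...,0]-.46)<.06)&(abs(P[...,1]-.017)<.06)
for k,a,b in(("lid",.058,.07),("all",.03,.07),("block",.045,.053)):
    q=P[A&(P[...,2]>a)&(P[...,2]<b)]
    r=cv2.minAreaRect(q[:,:2].astype(np.float32)*1000) if len(q)>20 else None
    print(k,len(q),r,np.median(q,0) if len(q) else"")
H,S,V=[cv2.cvtColor(c["image"],cv2.COLOR_RGB2HSV)[...,i].astype(int) for i in range(3)]
m=(((H>165)|(H<9))&(S>35)&(S<130)&(V>150)&(P[...,2]<.03)&(P[...,2]>.007)&(abs(P[...,0]-.45)<.04)&(abs(P[...,1]-.13)<.04))
q=P[m];print("eraser",len(q),cv2.minAreaRect(q[:,:2].astype(np.float32)*1000) if len(q)>20 else "")
plan(.461,.018,.009,38.5)
```

```text
lid 2397 ((461.3396911621094, 17.137815475463867), (48.046852111816406, 43.315887451171875), 38.49751663208008) [0.46084837 0.01877154 0.06267726]
all 4127 ((461.03875732421875, 17.153274536132812), (59.84770965576172, 59.55024719238281), 38.74277877807617) [0.45750008 0.02206316 0.05956085]
block 285 ((459.28179931640625, 18.872638702392578), (46.98724365234375, 42.474830627441406), 40.266597747802734) [0.44601979 0.03097561 0.04642096]
eraser 664 ((448.5440368652344, 139.4783172607422), (19.26746940612793, 31.42518424987793), 32.76304244995117)
t 14.5 p [0.4625 0.0189 0.2006] yaw 38.6 q6 0.94 slide [ 0.001 -0.008  0.766] rot [0.003 0.001 0.003] w 0.0855 gf 0.0
```

View pics/w6.png

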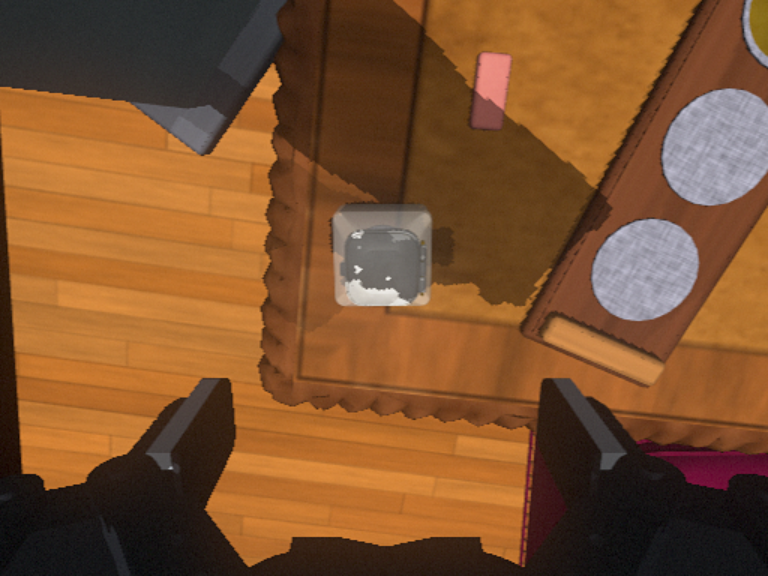

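The inkwell, at (382,257), is square to the gripper: centre (0.461, 0.0172), 60 x 60 mm, yaw 38.6°. I'll descend and grip.

Call:
drive_tool(slide=[[-0.002,-0.009,0.1],[-0.002,-0.009,0.22],[-0.002,-0.009,0.34],[-0.002,-0.009,0.46],[-0.002,-0.009,0.57],[-0.002,-0.009,0.67],[-0.002,-0.009,0.735],[-0.002,-0.009,0.766]], rotation=[[0,0,0],[0,0,0],[0,0,0],[0,0,0],[0,0,0],[0,0,0],[0,0,0],[0,0,0]])

```text
clock: 15.5
eef_pos: [0.4604, 0.0181, 0.0074]
tool_rot: [0.433, 0.902, -0.0, -0.001]
ft_force: [0.6, 0.1, -0.2]
grip_width: 0.0853
grasp_force: 0.0
```

Call:
drive_tool(slide=[[0,0,0],[0,0,0],[0,0,0],[0,0,0],[0,0,0],[0,0,0],[0,0,0],[0,0,0]], rotation=[[0,0,0],[0,0,0],[0,0,0],[0,0,0],[0,0,0],[0,0,0],[0,0,0],[0,0,0]], gripper=0)

```text
clock: 16.5
eef_pos: [0.4611, 0.017, 0.0092]
tool_rot: [0.434, 0.901, 0.001, 0.001]
ft_force: [0.3, 2.3, 6.5]
grip_width: 0.0584
grasp_force: 65.9
```

Run:
```python
from h import *
plan(.5825,.197,.06,14.6)
```

```text
t 16.5 p [0.4611 0.017  0.0092] yaw 38.6 q6 0.93 slide [ 0.26   0.829 -0.202] rot [ 0.004 -0.     0.837] w 0.0584 gf 65.94279006589204
```

Call:
drive_tool(slide=[[0,0,-0.12],[0,0,-0.24],[0.04,0.14,-0.26],[0.1,0.32,-0.26],[0.16,0.5,-0.26],[0.21,0.68,-0.26],[0.26,0.829,-0.26],[0.26,0.829,-0.2]], rotation=[[0,0,0],[0,0,0],[0,0,0.2],[0,0,0.4],[0,0,0.6],[0,0,0.75],[0,0,0.837],[0,0,0.837]])

```text
clock: 17.5
eef_pos: [0.5838, 0.1988, 0.058]
tool_rot: [0.611, 0.792, 0.001, 0.001]
ft_force: [-0.3, -0.4, -3.8]
grip_width: 0.0582
grasp_force: 67.1
```

Run:
```python
from h import *
plan(.5825,.197,.0245,14.6)
c=shot("wrist");save(c,"w7.png",s=1.5)
```

```text
t 17.5 p [0.5838 0.1988 0.058 ] yaw 14.7 q6 1.64 slide [-0.005 -0.007  0.134] rot [0.005 0.001 0.005] w 0.0582 gf 67.05461592413485
```

View pics/w7.png

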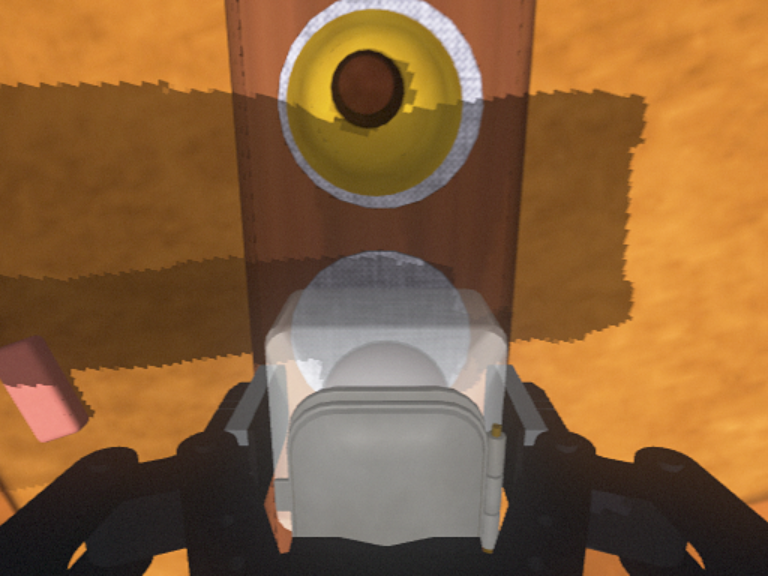

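The bell stands upright at (375,105), about 2 mm off its pad centre (380,105), which I'll accept. The inkwell is over pad c at (385,340), so I'll lower and release it.

Call:
drive_tool(slide=[[-0.004,-0.006,0.04],[-0.004,-0.006,0.08],[-0.004,-0.006,0.11],[-0.004,-0.006,0.125],[-0.004,-0.006,0.132],[-0.004,-0.006,0.136],[-0.004,-0.006,0.136],[-0.004,-0.006,0.136]], rotation=[[0,0,0],[0,0,0],[0,0,0],[0,0,0],[0,0,0],[0,0,0],[0,0,0],[0,0,0]])

```text
clock: 18.55
eef_pos: [0.5808, 0.1954, 0.0248]
tool_rot: [0.612, 0.791, 0.0, 0.0]
ft_force: [0.2, 0.2, -3.6]
grip_width: 0.0584
grasp_force: 67.0
```

Call:
drive_tool(slide=[[0,0,0],[0,0,0],[0,0,0],[0,0,0],[0,0,0],[0,0,-0.03],[0,0,-0.12],[0,0,-0.25]], rotation=[[0,0,0],[0,0,0],[0,0,0],[0,0,0],[0,0,0],[0,0,0],[0,0,0],[0,0,0]], gripper=1)

```text
clock: 19.55
eef_pos: [0.5799, 0.1949, 0.0871]
tool_rot: [0.612, 0.791, -0.001, -0.001]
ft_force: [1.0, -0.6, -0.7]
grip_width: 0.085
grasp_force: 0.0
```

Run:
```python
from h import *
plan(.452,.131,.16,31)
```

```text
t 19.55 p [0.5799 0.1949 0.0871] yaw 14.6 q6 1.64 slide [-0.119 -0.56  -0.29 ] rot [-0.005 -0.    -0.573] w 0.085 gf 0.0
```

Call:
drive_tool(slide=[[0,0,-0.12],[0,0,-0.25],[-0.02,-0.15,-0.29],[-0.06,-0.32,-0.29],[-0.119,-0.5,-0.29],[-0.119,-0.56,-0.29],[-0.119,-0.56,-0.29],[-0.119,-0.56,-0.29]], rotation=[[0,0,0],[0,0,-0.1],[0,0,-0.3],[0,0,-0.5],[0,0,-0.56],[0,0,-0.56],[0,0,-0.56],[0,0,-0.56]])

```text
clock: 20.55
eef_pos: [0.4538, 0.1316, 0.1602]
tool_rot: [0.495, 0.869, 0.001, 0.001]
ft_force: [0.6, 1.0, -0.0]
grip_width: 0.0856
grasp_force: 0.0
```

Run:
```python
from h import *
c=shot("wrist");save(c,"w8.png",s=1.5);P=cloud(c)
H,S,V=[cv2.cvtColor(c["image"],cv2.COLOR_RGB2HSV)[...,i].astype(int) for i in range(3)]
A=(abs(P[...,0]-.45)<.05)&(abs(P[...,1]-.13)<.05)
q=P[A&(P[...,2]>.0075)&(P[...,2]<.014)];print("eraser",len(q),cv2.minAreaRect(q[:,:2].astype(np.float32)*1000),np.median(q,0))
pads(c)
plan(.452,.131,.003,30)
```

```text
eraser 1096 ((451.65875244140625, 134.61764526367188), (19.92510223388672, 43.782684326171875), 33.58614730834961) [0.45118851 0.13543497 0.01047611]
pad [471   0  41  27 519] circ 541.1 331.8 19.0 medz 0.0145
pad [ 421   45   87   90 1230] circ 561.1 278.1 35.1 medz 0.0145
pad [413 149  45  16 234] circ 575.0 223.9 20.2 medz 0.0145
pad [378 150  30  62 300] circ 556.7 189.0 28.6 medz 0.018
pad [ 348  238   75   58 1698] circ 603.5 115.3 35.2 medz 0.0145
t 20.6 p [0.4538 0.1316 0.1599] yaw 30.6 q6 1.32 slide [ 0.002 -0.009  0.628] rot [0.003 0.001 0.022] w 0.0851 gf 0.0
```

View pics/w8.png

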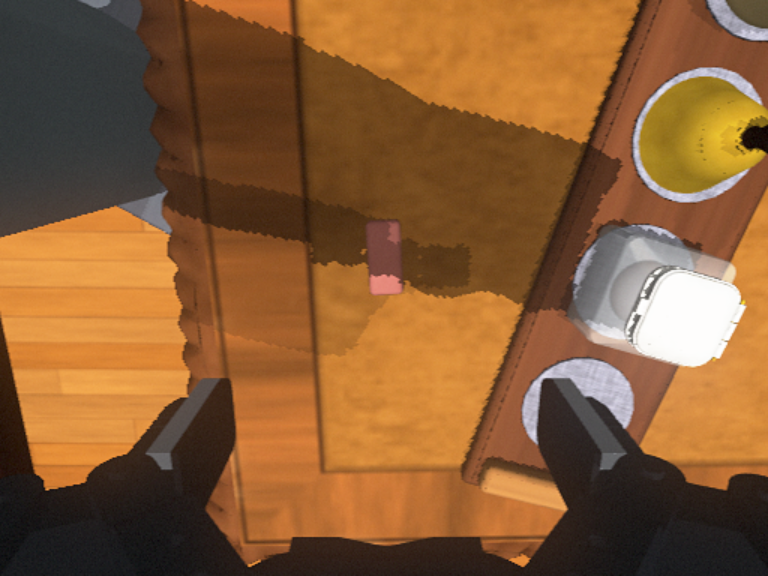

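The eraser, at (385,257), measures 20 x 44 mm with centre (0.4517, 0.1346) and yaw 33.6°. The inkwell is upright on pad c. I'll grip the eraser.

Call:
drive_tool(slide=[[0.014,-0.002,0.08],[0.014,-0.002,0.18],[0.014,-0.002,0.28],[0.014,-0.002,0.38],[0.014,-0.002,0.47],[0.014,-0.002,0.55],[0.014,-0.002,0.6],[0.014,-0.002,0.624]], rotation=[[0,0,-0.1],[0,0,-0.1],[0,0,-0.1],[0,0,-0.1],[0,0,-0.1],[0,0,-0.1],[0,0,-0.1],[0,0,-0.1]])

```text
clock: 21.6
eef_pos: [0.4506, 0.1341, 0.0028]
tool_rot: [0.473, 0.881, -0.0, -0.0]
ft_force: [0.4, -1.0, 0.4]
grip_width: 0.0858
grasp_force: 0.0
```

Call:
drive_tool(slide=[[0,0,0],[0,0,0],[0,0,0],[0,0,0],[0,0,0],[0,0,0],[0,0,0],[0,0,0]], rotation=[[0,0,0],[0,0,0],[0,0,0],[0,0,0],[0,0,0],[0,0,0],[0,0,0],[0,0,0]], gripper=0)

```text
clock: 22.6
eef_pos: [0.451, 0.1341, 0.0044]
tool_rot: [0.473, 0.881, 0.001, 0.001]
ft_force: [-0.9, 0.2, 5.2]
grip_width: 0.0181
grasp_force: 59.2
```

Run:
```python
from h import *
plan(.6035,.115,.05,14.6)
```

```text
t 22.6 p [0.451  0.1341 0.0044] yaw 33.5 q6 1.28 slide [-0.4    0.467 -0.182] rot [0.003 0.    0.659] w 0.0181 gf 59.23741400241852
```

Call:
drive_tool(slide=[[0,0,-0.1],[0,0,-0.22],[-0.08,0.1,-0.24],[-0.2,0.22,-0.24],[-0.3,0.34,-0.24],[-0.4,0.467,-0.24],[-0.4,0.467,-0.22],[-0.4,0.467,-0.18]], rotation=[[0,0,0],[0,0,0],[0,0,0.2],[0,0,0.4],[0,0,0.6],[0,0,0.66],[0,0,0.66],[0,0,0.66]])

```text
clock: 23.6
eef_pos: [0.6022, 0.1149, 0.0478]
tool_rot: [0.612, 0.791, -0.0, -0.0]
ft_force: [-0.1, -0.2, 0.3]
grip_width: 0.0175
grasp_force: 58.8
```

Run:
```python
from h import *
plan(.6035,.115,.0195,14.6)
c=shot("wrist");save(c,"w9.png",s=1.5)
```

```text
t 23.6 p [0.6022 0.1149 0.0478] yaw 14.6 q6 1.5 slide [-0.001  0.005  0.113] rot [-0.002 -0.    -0.   ] w 0.0175 gf 58.797717690467834
```

View pics/w9.png

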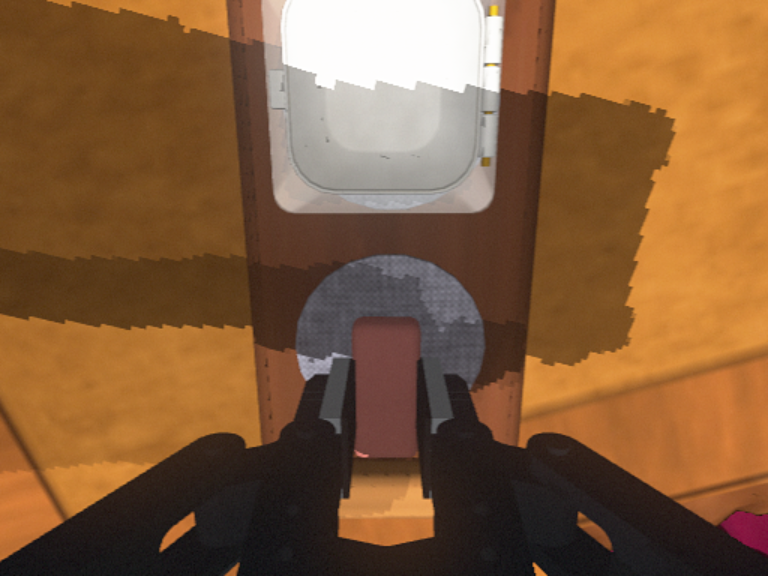

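The eraser hangs centred over pad d: eraser at x 387, pad centre at about (390,345). I'll lower, release and retreat.

Call:
drive_tool(slide=[[0,0.005,0.04],[0,0.005,0.07],[0,0.005,0.09],[0,0.005,0.105],[0,0.005,0.112],[0,0.005,0.114],[0,0.005,0.114],[0,0.005,0.114]], rotation=[[0,0,0],[0,0,0],[0,0,0],[0,0,0],[0,0,0],[0,0,0],[0,0,0],[0,0,0]])

```text
clock: 24.65
eef_pos: [0.6044, 0.1153, 0.0203]
tool_rot: [0.612, 0.791, 0.0, 0.0]
ft_force: [-0.3, -0.0, -0.3]
grip_width: 0.0178
grasp_force: 58.8
```

Call:
drive_tool(slide=[[0,0,0],[0,0,0],[0,0,0],[0,0,0],[0,0,0],[0,0,-0.03],[0,0,-0.12],[0,0,-0.25]], rotation=[[0,0,0],[0,0,0],[0,0,0],[0,0,0],[0,0,0],[0,0,0],[0,0,0],[0,0,0]], gripper=1)

```text
clock: 25.65
eef_pos: [0.6034, 0.1151, 0.0826]
tool_rot: [0.612, 0.791, -0.001, -0.001]
ft_force: [0.2, 0.8, 0.0]
grip_width: 0.0854
grasp_force: 0.0
```

Call:
drive_tool(slide=[[0,0,-0.2],[0,0,-0.4],[0,0,-0.56],[0.05,-0.1,-0.56],[0.1,-0.2,-0.56],[0.15,-0.2,-0.56],[0.15,-0.2,-0.56],[0.15,-0.2,-0.56]], rotation=[[0,0,0],[0,0,0],[0,0,0],[0,0,0],[0,0,0],[0,0,0],[0,0,0],[0,0,0]])

```text
clock: 26.65
eef_pos: [0.5472, 0.1391, 0.2225]
tool_rot: [0.612, 0.791, 0.0, 0.0]
ft_force: [0.3, 0.4, -0.1]
grip_width: 0.0852
grasp_force: 0.0
```

Run:
```python
from h import *
c=shot("wrist");save(c,"w10.png",s=1.5);P=cloud(c);pads(c)
for k,x,y,a,b,r in(("eraser",.6035,.115,.021,.03,.03),("lid",.5825,.197,.07,.085,.04),("ink",.5825,.197,.04,.085,.045),("handle",.5605,.279,.09,.105,.02),("candle",.5396,.361,.13,.15,.04)):
    q=P[(np.hypot(P[...,0]-x,P[...,1]-y)<r)&(P[...,2]>a)&(P[...,2]<b)]
    if len(q)>10: print(k,len(q),cv2.minAreaRect(q[:,:2].astype(np.float32)*1000),q[:,2].max().round(4))
```

```text
pad [272   0  76  64 916] circ 561.6 278.6 35.0 medz 0.0145
pad [289  81  37   6 167] circ 575.5 225.0 17.4 medz 0.0145
pad [ 270  167   66   62 2432] circ 604.4 114.5 35.0 medz 0.0146
eraser 775 ((604.0296630859375, 116.05191802978516), (20.131999969482422, 43.236656188964844), 14.242393493652344) 0.0281
lid 2747 ((581.5580444335938, 195.37982177734375), (48.85991668701172, 42.77091598510742), 14.826945304870605) 0.0809
ink 4476 ((580.663818359375, 194.4024200439453), (59.49891662597656, 59.73956298828125), 14.567477226257324) 0.0809
handle 283 ((559.9903564453125, 275.0836486816406), (14.143087387084961, 9.482891082763672), 10.376646041870117) 0.1038
```

View pics/w10.png

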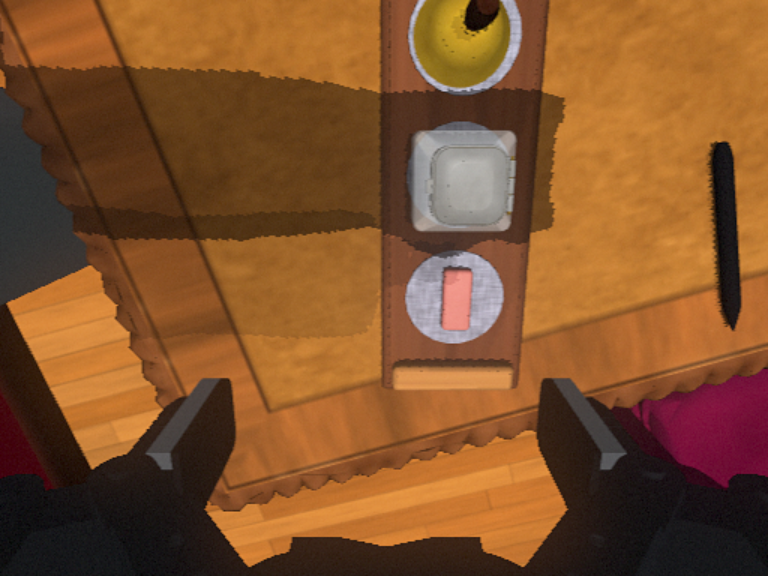

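The view shows the bell (460,40), inkwell (465,180) and eraser (456,297) upright on their pads, within about 2.5 mm of centre. The candle was confirmed earlier, and the gripper is clear of everything. I'll hand it in.

```bash
python3 -c "
from workcell import bot
print(bot.job_done())"
```

```text
the job is handed in; nothing more can be done
None
```

Job handed in after about 27 s: candle, bell, inkwell and eraser stand upright on the pads in that order from the knob end, each within about 2.5 mm of its pad centre by the wrist camera; the hand-in returned no verdict.

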